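# Take the glass off the domino box and open the box

### The job

We want to play, but somebody has left a thin glass tumbler on the lid of the blue domino box. Pick the glass up with a light grip, set it down softly and upright inside the wooden drinks ring and let go of it; then slide the lid of the box open as far as it goes. Keep the glass upright all the way, and leave the dominoes in the rack, the saucer, the ashtray and the mug alone.

Things in the scene. Friction and masses are not known exactly. Their poses are not given: they have to be found in the camera images.
- tumbler: Empty clear thin glass tumbler, 105 mm tall, outer diameter 58 mm at the base and 62 mm at the rim, wall 3 mm, about 150 g. Origin: centre of its underside, z up. Starts upright on the box lid, on the half away from the rib. It breaks if the fingers squeeze it with more than about 12 N each, is pressed against anything with more than 20 N, or is dropped from more than a few mm.
- drinks_ring: Round dark wooden drinks holder fixed to the table: outer diameter 82 mm, 20 mm high, open top, inner diameter 70 mm, inner floor 4 mm above the table. Origin: centre of its underside. The glass stands inside it, about central.
- domino_box: Blue plastic domino box fixed to the table, 200 mm (its own x) by 110 mm (its own y), 53 mm high to the top of its flat lid; full of ivory tiles. Origin: centre of its underside. The small steel spring clip on its +y side is undone and needs no handling.
- lid (a joint): The box's sliding lid: 0 m closed, growing as the lid slides out along the box's own -x (towards the robot's side), up to its stop at 0.12 m. A light, stiff slide (about 1.5 N).
- lid_rib (a point): Centre of the top of the white rib on the lid, by which it is slid: 12 mm thick along the box's x, 60 mm long along the box's y, standing 24 mm above the lid (rib top at 77 mm above the table). With the lid closed it lies 65 mm from the box's centre along the box's +x; it travels with the lid.
- saucer: Green ceramic saucer, diameter 132 mm, 18 mm high, loose on the table. Origin: centre of its underside. Leave alone.
- ashtray: Round stainless steel ashtray, diameter 108 mm, 28 mm high, loose. Origin: centre of its underside. Leave alone.
- mug: Red plastic mug, diameter 80 mm, 90 mm high, loose. Origin: centre of its underside. Leave alone.
- domino0: Ivory-white domino 31 x 12 mm, 62 mm tall, standing loose on end in a row of five on the low wooden rack at the far side of the table (12 mm high ledge). Origin: centre of its underside. Leave alone.
- domino1: Ivory-white domino 31 x 12 mm, 62 mm tall, standing loose on end in a row of five on the low wooden rack at the far side of the table (12 mm high ledge). Origin: centre of its underside. Leave alone.
- domino2: Ivory-white domino 31 x 12 mm, 62 mm tall, standing loose on end in a row of five on the low wooden rack at the far side of the table (12 mm high ledge). Origin: centre of its underside. Leave alone.
- domino3: Ivory-white domino 31 x 12 mm, 62 mm tall, standing loose on end in a row of five on the low wooden rack at the far side of the table (12 mm high ledge). Origin: centre of its underside. Leave alone.
- domino4: Ivory-white domino 31 x 12 mm, 62 mm tall, standing loose on end in a row of five on the low wooden rack at the far side of the table (12 mm high ledge). Origin: centre of its underside. Leave alone.

How it is judged:
By the outcome, as a careful person would: the job done as asked, in the order asked, and still so for the second after the job is handed in, with the robot touching nothing.
It also fails if it takes over 61 s, if anything falls off the work surface, if the arm or the gripper's body presses on something with over 40 N, if the wrist force passes 120 N, or if a joint passes its speed limit or range.

### The arm

A 7-joint arm with a two-finger parallel gripper is mounted at the origin on the work surface. World frame = base frame: x ahead of the robot, y to its left, z up, the work surface at z = 0. Lengths are in m, angles in rad, forces in N, time in s.
With the tool pointing down it reaches from about 0.4 to 0.85 m from the base axis. Payload 10.4 kg.
Tool frame: the origin (TCP) lies between the finger pads; the fingertips stand manip.tip_extent ahead of it and the grasp point (between the pads) lies 6 mm ahead of it (manip.tip_extent is the distance from the TCP to the fingertips, in m); z points along the fingers, y is the line along which they close (so a half turn about z gives the same grasp; the last joint's range is limited). The gripper opens to 85 mm and grips with 20 to 120 N. Pads are 22 mm wide; open, the fingers measure 114 mm over their backs; the gripper's body (76 mm by 85 mm) begins 54 mm behind the grasp point. The pads swing forward as they close: fully open they stand 13 mm farther back than shut.
Start: joints at [1.091, 0.332, -0.065, 1.46, 0.022, 1.35, -0.088], TCP at [0.276, -0.561, 0.256] pointing down, gripper open.
Joint ranges: [-2.6, 2.6], [-0.5, 2.12], [-1.47, 1.34], [0.16, 2.42], [-1.27, 4.41], [0.06, 2.06], [-2.6, 2.6]. Speed limits (rad/s): [2.22, 2.22, 2.79, 2.79, 3.14, 3.14, 3.14].

### API

Orientations are given as a unit quaternion [x, y, z, w].
In Python, from workcell import get_obs, optics, workorder, manip gives the robot as it stands.
- The arm moves only by the tool jog_arm, never from a script. Its argument "increments" is a list of rows, each a list of 7 numbers: the shift along the tool's x, y, z in m, then the turn, a rotation vector about the tool's x, y, z in rad, then the opening, from -1 (shut) to 1 (fully open). A call has 1 to 5 rows; each row is the pose to reach, as a shift and turn from the pose commanded when the call began, along the tool's axes at that moment; what a row does not reach only later rows make up. A row lasts 1/12 s, in which the tool goes at most 41.7 mm and 7.16 degrees, less where a joint would pass 70% of its speed; a pose out of reach is approached as far as the arm can. A call with a gripper value outside its range is refused whole. The fingers move at their own pace and stop on an object; "grip_force" is the grip in N (left out, the last holds). Time passes only in rows, so rows that repeat a pose let the fingers close. It gives the time, the measured TCP pose, the force, the opening and the grip force at its end, in the units of the state.
- get_obs(): the state, without advancing time (a new reading comes with each control period).
- optics.camera(name): name is "side" or "top"; returns a dict with "color" (384x512x3 uint8, red, green, blue), "depth" (384x512 float32, m along the optical axis (not along the pixel's ray), 0 where there is no reading), "K" (3x3 intrinsics, pixels), "k1" (the pictures are not rectified: a ray, as slopes to the right and down, at radius r is drawn at 1 + k1 r^2 times it, then the intrinsics apply), "R" (3x3) and "t" (3): a world point X has camera coordinates R X + t. Camera axes: x right, y down, z forward; pixel columns grow to the right and rows downward; lengths in m; the calibration is good to about 2 mm. A picture is of the moment at which its call begins.
- workorder.hand_in(): hands the job in; it is judged then, once.
The state is a dict: "clock": time; "joint_pos": joint angles; "joint_velocities": joint speeds; "tau": joint torques, N m; "position": TCP position; "ee_rot": TCP orientation; "ft_force": force on the tool from outside, world axes, zero at the start; "torque": the same for the moment, N m; "grip_width": opening from 0.0 (shut) to 1.0 (fully open); "grasp_force": force on a finger pad.
Only numpy, scipy, OpenCV 4.12 (cv2) and the standard library are available. Lean on these libraries where they do the work, as an engineer would, in place of code of your own. Each camera call takes 0.05 s, during which the arm holds its last target. There are 200 camera calls.

## Working session

There is one attempt and no reset: what is moved stays moved. The work goes in short steps, Python scripts to look and compute and a tool call to move; the robot and the scene stay as the last step left them, time stands still between calls to the robot, and variables do not carry over. Pictures are saved under pics/ and viewed, at most 12 in all, crops included, and the job is handed in when it is done.

Besides the shell and the picture viewer there is one more tool, called after "Call:" as a command line: name --pt "numbers of a row" for each row, then --argument value for the rest. jog_arm: Moves the arm, as the interface text tells. Its arguments: {"type":"object","properties":{"increments":{"type":"array"},"grip_force":{"type":"number"}},"required":["increments"]}

```bash
mkdir -p pics
python3 - <<'E'
from workcell import get_obs, optics, manip
import cv2,numpy as np
print(get_obs(), manip.tip_extent)
for n in("top","side"):
    c=optics.camera(n); np.savez(f"{n}.npz",**c)
    cv2.imwrite(f"pics/{n}0.png",cv2.resize(c["color"][:,:,::-1],(800,600),interpolation=cv2.INTER_CUBIC))
    print(n,c["K"],c["k1"],c["R"],c["t"])
E
```

```text
{'clock': 0.0, 'joint_pos': array([ 1.09141382,  0.33288488, -0.06465772,  1.46095855,  0.0216264 ,
        1.34989482, -0.08850825]), 'joint_velocities': array([-0.00045735,  0.00048185,  0.00094971, -0.00059349, -0.00022295,
       -0.00101298,  0.00060661]), 'tau': array([ 1.76368940e-03, -6.25435209e+01,  5.03224216e-02, -3.91597044e+01,
        1.62874471e-02,  9.81301884e-03,  1.67345058e-05]), 'position': array([ 0.27547882, -0.5606299 ,  0.25549946]), 'ee_rot': array([ 9.74034022e-01,  2.26400527e-01, -2.15803605e-04, -6.92065820e-04]), 'ft_force': array([0.30682337, 0.19655245, 0.23833608]), 'torque': array([ 0.02028018, -0.00953395,  0.04300984]), 'grasp_force': 0.0, 'grip_width': 1.0025486682520686} 0.025
top [[392.10030417   0.         255.82957007]
 [  0.         392.10030417 192.57381062]
 [  0.           0.           1.        ]] -0.11017102079290875 [[ 0.02774132 -0.99960278 -0.00497073]
 [-0.9891053  -0.02673013 -0.14476259]
 [ 0.14457221  0.00893249 -0.98945393]] [-0.01723256  0.62066249  0.90496163]
side [[446.67194487   0.         255.58688599]
 [  0.         446.67194487 191.71243138]
 [  0.           0.           1.        ]] -0.0777448244756361 [[-0.86012377 -0.5100549   0.00557712]
 [-0.31912919  0.52956509 -0.78594998]
 [ 0.39792419 -0.67779408 -0.61826493]] [0.54326159 0.2677359  0.80757935]
```

View pics/top0.png

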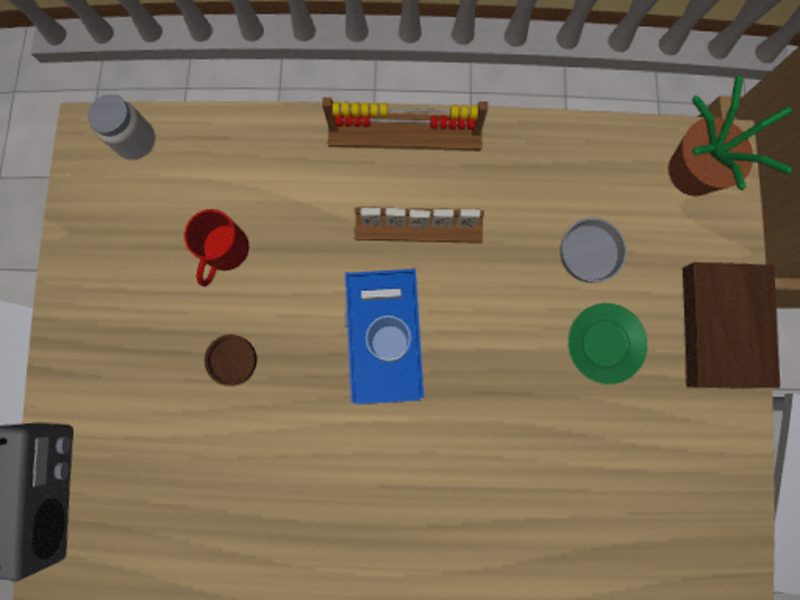

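View pics/side0.png

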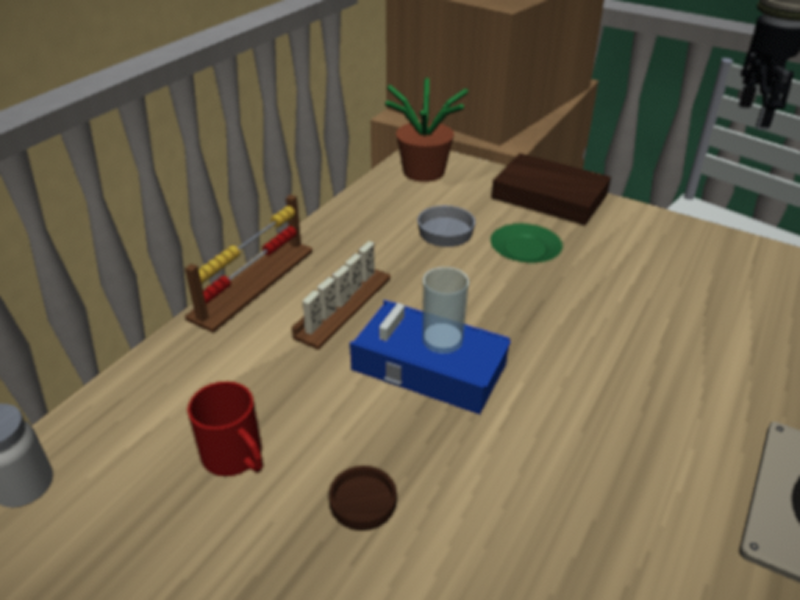

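The top view shows the glass rim at about (388,338), the ring at (231,360), the rib at (381,294), and the box spanning (346,270) to (423,400). In the side view the glass is at (444,310) and the ring at (363,497). I'll enlarge both for accurate pixel positions.

```bash
cat > h.py <<'E'
import numpy as np, cv2
from scipy.spatial.transform import Rotation as Ro
def plane(c,uv,z):
    "pixel (original 512x384) -> world point on height z"
    K=np.array(c["K"]); d=np.array([float(c["k1"]),0,0,0,0])
    s=(np.array(uv,float)-K[:2,2])/K[0,0]; x=s.copy()
    for _ in range(20): x=s/(1+d[0]*(x@x))
    R=np.array(c["R"]); t=np.array(c["t"]); o=-R.T@t; r=R.T@np.array([*x,1])
    return o+r*(z-o[2])/r[2]
def proj(c,X):
    X=np.atleast_2d(X)@np.array(c["R"]).T+np.array(c["t"]); x=X[:,:2]/X[:,2:]
    x=x*(1+float(c["k1"])*(x**2).sum(1,keepdims=True)); K=c["K"]; return x*K[0,0]+K[:2,2]
def crop(c,x,y,w,h,k,name):
    cv2.imwrite(name,cv2.resize(c["color"][y:y+h,x:x+w,::-1],None,fx=k,fy=k,interpolation=cv2.INTER_CUBIC))
E
python3 - <<'E'
from h import *
c=dict(np.load("top.npz")); crop(c,125,165,155,100,5,"pics/t1.png")
s=dict(np.load("side.npz")); crop(s,200,165,130,115*1,5,"pics/s1.png")
E
```

```text
(no output)
```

View pics/t1.png

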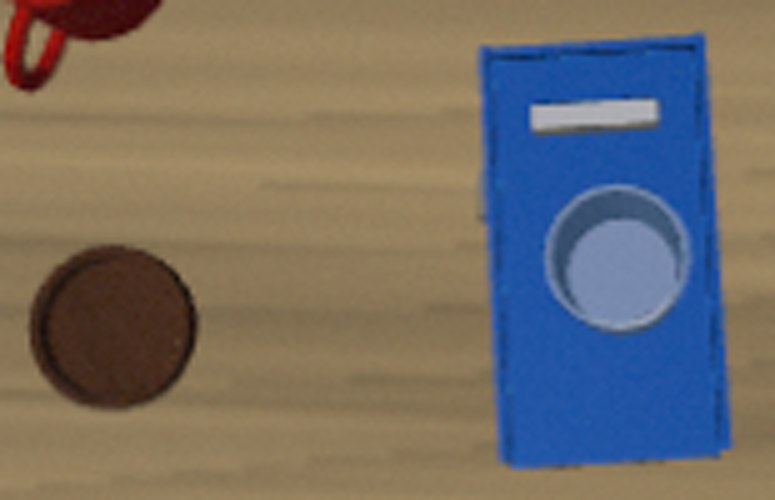

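View pics/s1.png

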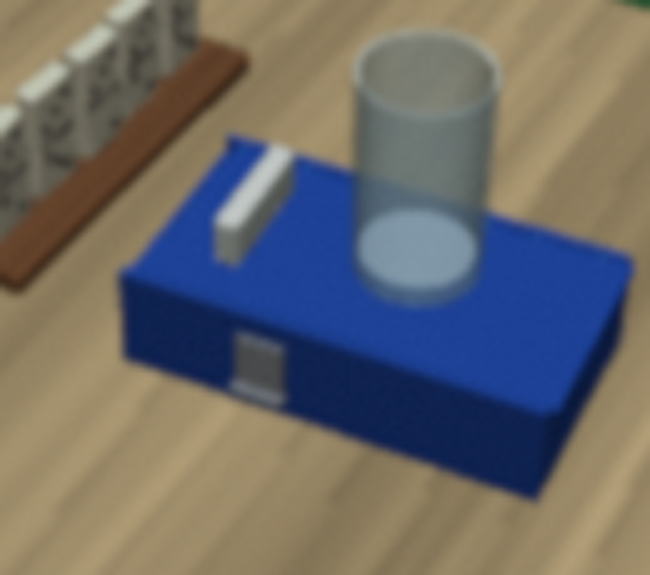

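Top crop: the rim is centred at (618,258), the ring at (114,327), and the box corners are (482,47), (704,36), (732,452) and (505,467). Side crop: the rim is centred at (426,75) and the clip is on the box's near (+y) side.

Run:
```python
from h import *
c=dict(np.load("top.npz")); s=dict(np.load("side.npz"))
T=lambda p,z:plane(c,(np.array(p)+.5)/5-.5+[125,165],z)
S=lambda p,z:plane(s,(np.array(p)+.5)/5-.5+[200,165],z)
np.set_printoptions(precision=4,suppress=True)
print("rim top",T((618.5,258),.158),"diam",T((546,258),.158)-T((691,258),.158),T((618,184),.158)-T((618,333),.158))
print("rim side",S((426,75),.158), "base side",S((418,262),.053))
print("ring",T((114,327),.02),T((29,327),.02)-T((198,327),.02))
print("ring side",plane(s,np.array([363,488.])/1.5625,.02))
q=np.array([T(p,.053) for p in [(482,47),(704,36),(732,452),(505,467)]]);print(q,q.mean(0))
print("box dims",q[0]-q[3],q[1]-q[2],q[0]-q[1]); q=np.array([S(p,.053) for p in [(232,137),(632,262),(552,412),(124,272)]]);print("side",q,q.mean(0))
print("rib",T((594,114),.077))
# current frame
from workcell import get_obs
o=get_obs();R=Ro.from_quat(o["ee_rot"]);print(R.as_matrix())
```

```text
rim top [0.5535 0.0133 0.158 ] diam [-0.0017  0.0613  0.    ] [0.0632 0.0019 0.    ]
rim side [0.5535 0.0154 0.158 ] base side [0.5537 0.0123 0.053 ]
ring [0.5235 0.2663 0.02  ] [-0.0029  0.0854  0.    ]
ring side [0.5254 0.2641 0.02  ]
[[ 0.6629  0.0853  0.053 ]
 [ 0.6712 -0.0221  0.053 ]
 [ 0.4722 -0.0401  0.053 ]
 [ 0.4622  0.0665  0.053 ]] [0.5671 0.0224 0.053 ]
box dims [0.2008 0.0188 0.    ] [0.199  0.0181 0.    ] [-0.0083  0.1074  0.    ]
side [[ 0.6709 -0.0213  0.053 ]
 [ 0.4722 -0.0365  0.053 ]
 [ 0.4629  0.0662  0.053 ]
 [ 0.6613  0.0848  0.053 ]] [0.5669 0.0233 0.053 ]
rib [0.6277 0.029  0.077 ]
[[ 0.8975  0.4411 -0.0006]
 [ 0.4411 -0.8975  0.0012]
 [-0.     -0.0013 -1.    ]]
```

Call:
jog_arm --pt "0.031 -0.0245 0 0 0 0.0744 1" --pt "0.062 -0.049 0 0 0 0.1488 1" --pt "0.093 -0.0735 0 0 0 0.2232 1" --pt "0.124 -0.098 0 0 0 0.2976 1" --pt "0.155 -0.1225 0 0 0 0.372 1" --grip_force 20

```text
clock: 0.52
position: [0.3611, -0.3807, 0.256]
ee_rot: [0.999, 0.04, -0.0, -0.0]
ft_force: [1.3, -0.0, 0.3]
grip_width: 0.996
grasp_force: 0.0
```

Call:
jog_arm --pt "0.0204 -0.0345 0 0 0 0 1" --pt "0.0408 -0.069 0 0 0 0 1" --pt "0.0612 -0.1035 0 0 0 0 1" --pt "0.0816 -0.138 0 0 0 0 1" --pt "0.102 -0.1725 0 0 0 0 1"

```text
clock: 0.93
position: [0.4481, -0.2002, 0.2563]
ee_rot: [0.999, 0.042, -0.0, 0.0]
ft_force: [1.0, 0.4, 0.4]
grip_width: 0.999
grasp_force: 0.0
```

Call:
jog_arm --pt "0.0204 -0.0345 0 0 0 0 1" --pt "0.0408 -0.069 0 0 0 0 1" --pt "0.0612 -0.1035 0 0 0 0 1" --pt "0.0816 -0.138 0 0 0 0 1" --pt "0.102 -0.1725 0 0 0 0 1"

```text
clock: 1.35
position: [0.5351, -0.0198, 0.2562]
ee_rot: [0.999, 0.042, -0.0, 0.0]
ft_force: [1.1, -0.7, -0.4]
grip_width: 1.0
grasp_force: 0.0
```

Call:
jog_arm --pt "0.02 -0.034 0 0 0 0 1" --pt "0.02 -0.034 0 0 0 0 1" --pt "0.02 -0.034 0 0 0 0 1"

```text
clock: 1.6
position: [0.552, 0.0167, 0.2557]
ee_rot: [0.999, 0.045, -0.0, -0.001]
ft_force: [-0.5, -0.6, 0.1]
grip_width: 1.001
grasp_force: 0.0
```

Call:
jog_arm --pt "0.001 0.0025 0.02 0 0 0 1" --pt "0.001 0.0025 0.045 0 0 0 1" --pt "0.001 0.0025 0.07 0 0 0 1" --pt "0.001 0.0025 0.09 0 0 0 1" --pt "0.001 0.0025 0.09 0 0 0 1"

```text
clock: 2.02
position: [0.5504, 0.0096, 0.1621]
ee_rot: [0.999, 0.041, -0.003, 0.0]
ft_force: [0.4, 0.2, -0.1]
grip_width: 0.998
grasp_force: 0.0
```

Call:
jog_arm --pt "0 0 0.012 0 0 0 1" --pt "0 0 0.024 0 0 0 1" --pt "0 0 0.034 0 0 0 1" --pt "0 0 0.034 0 0 0 1"

```text
clock: 2.35
position: [0.5522, 0.0112, 0.1305]
ee_rot: [0.999, 0.042, -0.001, 0.0]
ft_force: [0.2, 0.5, -0.2]
grip_width: 0.999
grasp_force: 0.0
```

Run:
```python
from h import *
from workcell import get_obs, optics
c=optics.camera("side"); crop(c,210,95,120,110,5,"pics/s2.png"); print(get_obs()["position"])
```

```text
[0.55260089 0.01140865 0.13154725]
```

View pics/s2.png

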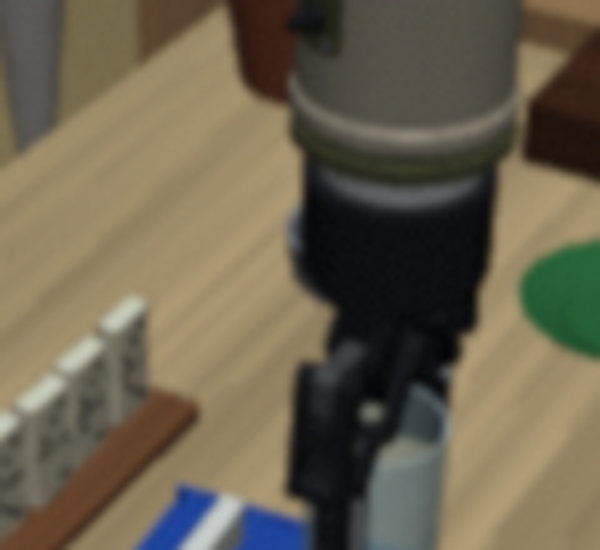

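The glass is upright between the open fingers, at (410,470) in the crop. I'll centre the gripper on it and close gently.

Call:
jog_arm --pt "0.001 -0.0025 0 0 0 0 0.8" --pt "0.001 -0.0025 0 0 0 0 0.65" --pt "0.001 -0.0025 0 0 0 0 0.52" --pt "0.001 -0.0025 0 0 0 0 0.52" --pt "0.001 -0.0025 0 0 0 0 0.52" --grip_force 20

```text
clock: 2.82
position: [0.554, 0.0141, 0.1326]
ee_rot: [0.999, 0.042, 0.0, 0.0]
ft_force: [0.3, 0.2, 0.1]
grip_width: 0.759
grasp_force: 0.0
```

Call:
jog_arm --pt "0 0 0 0 0 0 0.48" --pt "0 0 0 0 0 0 0.45" --pt "0 0 0 0 0 0 0.43" --pt "0 0 0 0 0 0 0.43"

```text
clock: 3.15
position: [0.5539, 0.014, 0.1324]
ee_rot: [0.999, 0.042, 0.0, 0.0]
ft_force: [0.5, -0.6, 0.1]
grip_width: 0.709
grasp_force: 0.3
```

Call:
jog_arm --pt "0 0 0 0 0 0 0.41" --pt "0 0 0 0 0 0 0.41" --pt "0 0 0 0 0 0 0.41"

```text
clock: 3.4
position: [0.554, 0.014, 0.1325]
ee_rot: [0.999, 0.042, 0.0, 0.0]
ft_force: [0.0, -2.4, 2.3]
grip_width: 0.708
grasp_force: 9.4
```

Call:
jog_arm --pt "0 0 0 0 0 0 0.41" --pt "0 0 -0.003 0 0 0 0.41" --pt "0 0 -0.008 0 0 0 0.41"

```text
clock: 3.65
position: [0.5532, 0.0144, 0.1398]
ee_rot: [0.999, 0.043, -0.001, -0.0]
ft_force: [-0.3, -0.4, -0.7]
grip_width: 0.706
grasp_force: 9.4
```

Call:
jog_arm --pt "0 0 -0.008 0 0 0 0.41" --pt "0 0 -0.02 0 0 0 0.41" --pt "0 0 -0.035 0 0 0 0.41" --pt "0 0 -0.045 0 0 0 0.41" --pt "0 0 -0.05 0 0 0 0.41"

```text
clock: 4.07
position: [0.5547, 0.0144, 0.1927]
ee_rot: [0.999, 0.042, 0.001, 0.0]
ft_force: [0.7, 0.5, -1.3]
grip_width: 0.707
grasp_force: 9.4
```

Run:
```python
from h import *
from workcell import get_obs, optics
c=optics.camera("side"); crop(c,210,75,130,115,5,"pics/s3.png"); print(get_obs())
```

```text
{'clock': 4.1167, 'joint_pos': array([ 0.34411456,  0.26583192, -0.5242507 ,  1.71237888,  0.14241671,
        1.19805928, -1.70243262]), 'joint_velocities': array([-0.00220295,  0.01691781,  0.00243325,  0.02492464,  0.00839808,
       -0.03371419, -0.00829707]), 'tau': array([ 2.14982084e-01, -5.00316417e+01, -4.29795340e+00, -3.55018115e+01,
        1.32210657e-02,  7.08615175e-02, -1.06797452e-03]), 'position': array([0.55476774, 0.01436411, 0.19278879]), 'ee_rot': array([9.99097854e-01, 4.24375470e-02, 1.58423837e-03, 1.53820465e-04]), 'ft_force': array([ 0.99487984,  0.96521507, -0.02481098]), 'torque': array([ 0.0790164 , -0.0270101 ,  0.02449042]), 'grasp_force': 9.459173759969417, 'grip_width': 0.709355491285719}
```

View pics/s3.png

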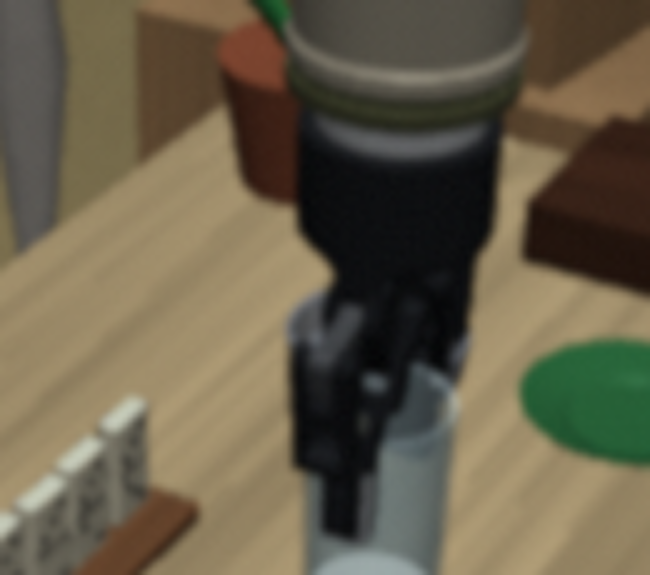

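The glass is lifted and hangs upright in the fingers (rim at about (420,400), floor at (370,565)). I'll carry it to the ring.

Call:
jog_arm --pt "-0.0005 -0.01 0 0 0 0 0.41" --pt "-0.001 -0.03 0 0 0 0 0.41" --pt "-0.002 -0.055 0 0 0 0 0.41" --pt "-0.0025 -0.08 0 0 0 0 0.41" --pt "-0.003 -0.105 0 0 0 0 0.41"

```text
clock: 4.53
position: [0.541, 0.1203, 0.1895]
ee_rot: [0.999, 0.042, -0.001, -0.0]
ft_force: [0.2, 0.1, -0.5]
grip_width: 0.705
grasp_force: 9.5
```

Call:
jog_arm --pt "-0.001 -0.025 0 0 0 0 0.41" --pt "-0.002 -0.05 0 0 0 0 0.41" --pt "-0.003 -0.075 0 0 0 0 0.41" --pt "-0.004 -0.1 0 0 0 0 0.41" --pt "-0.005 -0.12 0 0 0 0 0.41"

```text
clock: 4.95
position: [0.5253, 0.2405, 0.1895]
ee_rot: [0.999, 0.043, -0.001, -0.0]
ft_force: [-0.4, -0.1, -1.9]
grip_width: 0.708
grasp_force: 9.5
```

Call:
jog_arm --pt "0 -0.015 0 0 0 0 0.41" --pt "0 -0.0255 0 0 0 0 0.41" --pt "0 -0.0275 0 0 0 0 0.41" --pt "0 -0.0275 0 0 0 0 0.41"

```text
clock: 5.28
position: [0.524, 0.2655, 0.1898]
ee_rot: [0.999, 0.043, -0.0, 0.0]
ft_force: [-0.1, -0.2, -0.6]
grip_width: 0.706
grasp_force: 9.5
```

Run:
```python
from h import *
from workcell import get_obs, optics
c=optics.camera("side"); crop(c,170,130,130,120,5,"pics/s4.png")
o=get_obs(); p=o["position"]; print(p,o["grasp_force"],Ro.from_quat(o["ee_rot"]).as_matrix())
u=lambda X:((proj(c,X)[0]-[170,130]+.5)*5-.5).round()
print("glass axis base/rim px",u([*p[:2],p[2]-.0795]),u([*p[:2],p[2]+.0255]),"ring top ctr",u([.5245,.2652,.02]))
```

```text
[0.52447646 0.2645081  0.18985319] 9.49277056286519 [[ 9.96425772e-01  8.44713706e-02 -5.17638493e-04]
 [ 8.44710021e-02 -9.96425694e-01 -6.96615771e-04]
 [-5.74632384e-04  6.50400465e-04 -9.99999623e-01]]
glass axis base/rim px [308. 756.] [298. 536.] ring top ctr [314. 917.]
```

View pics/s4.png

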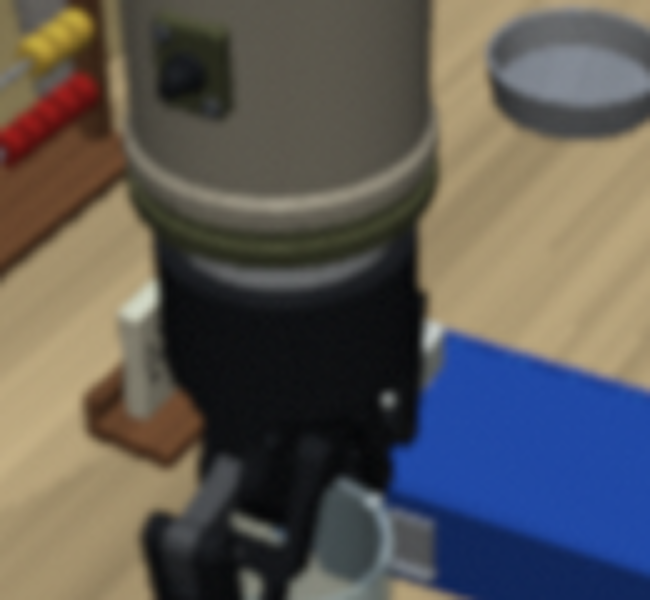

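My crop was too high: it only shows the rim at (350,535). I'll lower to just above the ring and look again.

Call:
jog_arm --pt "0 0 0.015 0 0 0 0.41" --pt "0 0 0.03 0 0 0 0.41" --pt "0 0 0.045 0 0 0 0.41" --pt "0 0 0.058 0 0 0 0.41" --pt "0 0 0.06 0 0 0 0.41"

```text
clock: 5.75
position: [0.5239, 0.2631, 0.1278]
ee_rot: [0.999, 0.042, -0.002, 0.001]
ft_force: [-0.1, 0.4, -1.4]
grip_width: 0.71
grasp_force: 9.5
```

Run:
```python
from h import *
from workcell import get_obs, optics
c=optics.camera("side"); crop(c,180,250,105,100,6,"pics/s5.png")
o=get_obs(); p=o["position"]; print(p,o["grasp_force"],o["ft_force"])
u=lambda X:((proj(c,X)[0]-[180,250]+.5)*6-.5).round()
print("glass axis base px",u([*p[:2],p[2]-.0795]),"ring top ctr",u([.5245,.2652,.02]))
```

```text
[0.52410286 0.26360764 0.1286918 ] 9.527421227248851 [-0.41365524  0.37162793 -2.55110806]
glass axis base px [318. 318.] ring top ctr [317. 380.]
```

View pics/s5.png

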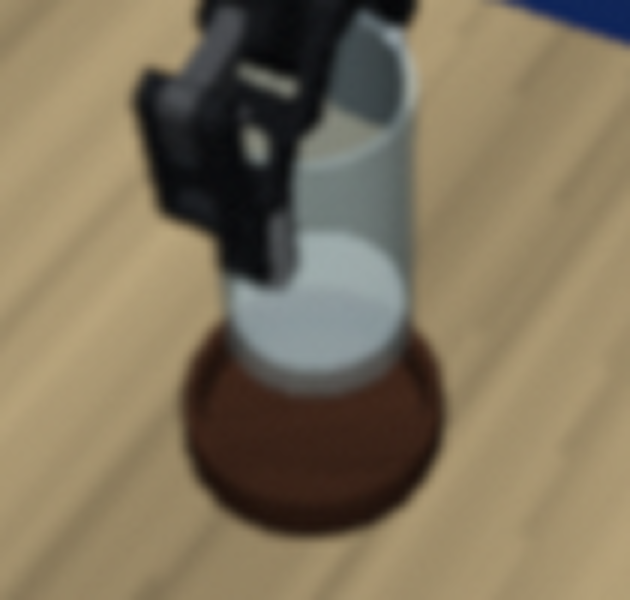

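The glass hangs above the ring. Its base spans x 225–413 and the ring spans x 185–443 with its bottom edge at y 535. The ring seems lower in the image than I predicted, so I'll fit its silhouette in both cameras.

Run:
```python
from h import *
from scipy.optimize import minimize
a=np.linspace(0,2*np.pi,90); C=np.c_[np.cos(a),np.sin(a)]*.041
for n,(x,y,w,h) in {"top":(125,205,50,50),"side":(200,290,65,60)}.items():
    c=dict(np.load(n+".npz")); im=c["color"][y:y+h,x:x+w].astype(int)
    k=8; big=cv2.resize(im.sum(2).astype(np.float32),None,fx=k,fy=k,interpolation=cv2.INTER_CUBIC)
    t,_=cv2.threshold(cv2.normalize(big,None,0,255,cv2.NORM_MINMAX).astype(np.uint8),0,255,cv2.THRESH_OTSU)
    m=(cv2.normalize(big,None,0,255,cv2.NORM_MINMAX)<t).astype(np.uint8)
    f=cv2.findContours(m,0,1)[0]; m=cv2.drawContours(np.zeros_like(m),[max(f,key=cv2.contourArea)],-1,1,-1)
    def cost(p):
        X=np.vstack([np.c_[C+p,np.full(90,z)] for z in(0,.02)])
        u=((proj(c,X)-[x,y]+.5)*k-.5).astype(np.float32)
        q=cv2.fillConvexPoly(np.zeros_like(m),cv2.convexHull((u*16).round().astype(np.int32)),1,shift=4)
        return (q^m).sum()/m.sum()
    r=minimize(cost,[.5245,.266],method="Nelder-Mead",options=dict(initial_simplex=[[.5245,.266],[.53,.266],[.5245,.272]]))
    print(n,r.x,r.fun,cv2.boundingRect(m))
```

```text
top [0.52393004 0.26900121] 0.03210421412300683 (46, 71, 273, 265)
side [0.52424121 0.2680679 ] 0.05324728995136218 (80, 65, 356, 333)
```

Call:
jog_arm --pt "0 -0.003 0 0 0 0 0.41" --pt "0 -0.005 0.008 0 0 0 0.41" --pt "0 -0.005 0.018 0 0 0 0.41" --pt "0 -0.005 0.028 0 0 0 0.41" --pt "0 -0.005 0.036 0 0 0 0.41"

```text
clock: 6.22
position: [0.5238, 0.2698, 0.0929]
ee_rot: [0.999, 0.042, -0.0, 0.0]
ft_force: [-0.4, -0.5, -1.7]
grip_width: 0.705
grasp_force: 9.5
```

Call:
jog_arm --pt "0 0 0.001 0 0 0 0.41" --pt "0 0 0.003 0 0 0 0.41" --pt "0 0 0.005 0 0 0 0.41" --pt "0 0 0.0065 0 0 0 0.41" --pt "0 0 0.0065 0 0 0 0.41"

```text
clock: 6.63
position: [0.5241, 0.2701, 0.0878]
ee_rot: [0.999, 0.042, 0.0, 0.0]
ft_force: [0.2, -0.8, -1.5]
grip_width: 0.707
grasp_force: 9.5
```

Base about 4 mm above the floor, not yet in contact; continuing slowly with small steps.

Call:
jog_arm --pt "0 0.0005 0.0007 0 0 0 0.41" --pt "0 0.001 0.0014 0 0 0 0.41" --pt "0 0.001 0.002 0 0 0 0.41" --pt "0 0.001 0.0025 0 0 0 0.41" --pt "0 0.001 0.0025 0 0 0 0.41"

```text
clock: 7.05
position: [0.5242, 0.269, 0.0853]
ee_rot: [0.999, 0.042, 0.0, 0.0]
ft_force: [-0.5, 0.4, -0.8]
grip_width: 0.705
grasp_force: 9.5
```

Call:
jog_arm --pt "0 0 0.0004 0 0 0 0.41" --pt "0 0 0.0008 0 0 0 0.41" --pt "0 0 0.0012 0 0 0 0.41" --pt "0 0 0.0012 0 0 0 0.41"

```text
clock: 7.38
position: [0.5241, 0.269, 0.084]
ee_rot: [0.999, 0.042, -0.0, 0.0]
ft_force: [0.2, -0.1, -1.6]
grip_width: 0.703
grasp_force: 9.5
```

Call:
jog_arm --pt "0 0 0.0003 0 0 0 0.41" --pt "0 0 0.0006 0 0 0 0.41" --pt "0 0 0.0006 0 0 0 0.41"

```text
clock: 7.63
position: [0.5243, 0.2691, 0.0836]
ee_rot: [0.999, 0.042, 0.0, 0.0]
ft_force: [-0.5, -0.2, 0.6]
grip_width: 0.708
grasp_force: 9.5
```

Call:
jog_arm --pt "0 0 0.0003 0 0 0 0.41" --pt "0 0 0.0006 0 0 0 0.41" --pt "0 0 0.0006 0 0 0 0.41"

```text
clock: 7.88
position: [0.5246, 0.2691, 0.0835]
ee_rot: [0.999, 0.042, 0.0, -0.0]
ft_force: [-1.1, -1.7, 4.5]
grip_width: 0.708
grasp_force: 9.5
```

Contact made (4.5 N). Opening gently.

Call:
jog_arm --pt "0 0 0 0 0 0 0.43" --pt "0 0 0 0 0 0 0.46" --pt "0 0 0 0 0 0 0.52" --pt "0 0 0 0 0 0 0.6" --pt "0 0 0 0 0 0 0.75"

```text
clock: 8.3
position: [0.5241, 0.2691, 0.0828]
ee_rot: [0.999, 0.042, -0.0, 0.0]
ft_force: [-0.4, -0.3, 0.1]
grip_width: 0.87
grasp_force: 0.0
```

Call:
jog_arm --pt "0 0 0 0 0 0 1" --pt "0 0 0 0 0 0 1" --pt "0 0 0 0 0 0 1" --pt "0 0 0 0 0 0 1"

```text
clock: 8.63
position: [0.5242, 0.2691, 0.0829]
ee_rot: [0.999, 0.042, 0.0, 0.0]
ft_force: [-0.6, -0.3, 0.5]
grip_width: 0.997
grasp_force: 0.0
```

Run:
```python
from h import *
from workcell import get_obs, optics
c=optics.camera("side"); crop(c,180,250,105,100,6,"pics/s6.png")
o=get_obs(); print(o["position"],o["grip_width"],o["grasp_force"],o["ft_force"])
```

```text
[0.52413908 0.26906689 0.08288133] 1.0011534769664596 0.0 [-0.70205521 -0.09565914 -0.41049311]
```

View pics/s6.png

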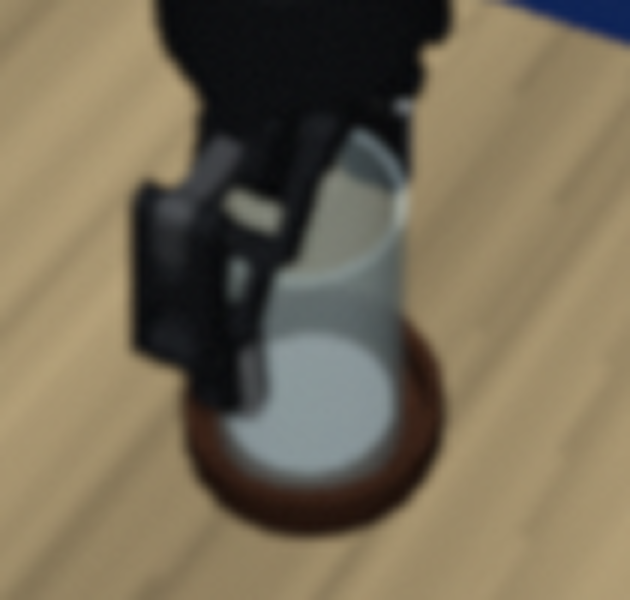

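The glass stands upright and well centred in the ring, with its floor at about (308,405). I'll retreat straight up, then go behind the rib.

Call:
jog_arm --pt "0 0 -0.008 0 0 0 1" --pt "0 0 -0.025 0 0 0 1" --pt "0 0 -0.055 0 0 0 1" --pt "0 0 -0.09 0 0 0 1" --pt "0 0 -0.12 0 0 0 1"

```text
clock: 9.1
position: [0.524, 0.2693, 0.2055]
ee_rot: [0.999, 0.043, 0.0, -0.0]
ft_force: [1.0, -0.2, 0.3]
grip_width: 0.998
grasp_force: 0.0
```

Call:
jog_arm --pt "0.005 0.01 0 0 0 0 1" --pt "0.02 0.04 0 0 0 0 0" --pt "0.035 0.075 0 0 0 0 -1" --pt "0.05 0.11 0 0 0 0 -1" --pt "0.067 0.142 0 0 0 0 -1"

```text
clock: 9.52
position: [0.6036, 0.131, 0.2036]
ee_rot: [0.999, 0.042, 0.0, 0.0]
ft_force: [0.7, 0.4, 0.1]
grip_width: 0.453
grasp_force: 0.0
```

Call:
jog_arm --pt "0.016 0.034 0 0 0 0 -1" --pt "0.032 0.067 0 0 0 0 -1" --pt "0.045 0.095 0 0 0 0 -1" --pt "0.05 0.107 0 0 0 0 -1" --pt "0.05 0.107 0 0 0 0 -1"

```text
clock: 9.93
position: [0.663, 0.0261, 0.2026]
ee_rot: [0.999, 0.04, 0.0, 0.001]
ft_force: [0.4, -0.6, 0.5]
grip_width: -0.001
grasp_force: 0.0
```

Call:
jog_arm --pt "0 -0.004 0.02 0 0 0 -1" --pt "0 -0.004 0.055 0 0 0 -1" --pt "0 -0.004 0.09 0 0 0 -1" --pt "0 -0.004 0.11 0 0 0 -1" --pt "0 -0.004 0.115 0 0 0 -1"

```text
clock: 10.35
position: [0.6588, 0.036, 0.0839]
ee_rot: [0.999, 0.043, -0.003, -0.0]
ft_force: [-0.3, -0.6, -0.2]
grip_width: -0.002
grasp_force: 0.0
```

Run:
```python
from h import *
from workcell import get_obs, optics
c=optics.camera("side"); crop(c,180,120,150,115,5,"pics/s7.png")
o=get_obs(); print(o["position"],o["ft_force"])
```

```text
[0.6595816  0.03597385 0.08532042] [-0.5843328  -0.66954806 -0.14307802]
```

View pics/s7.png

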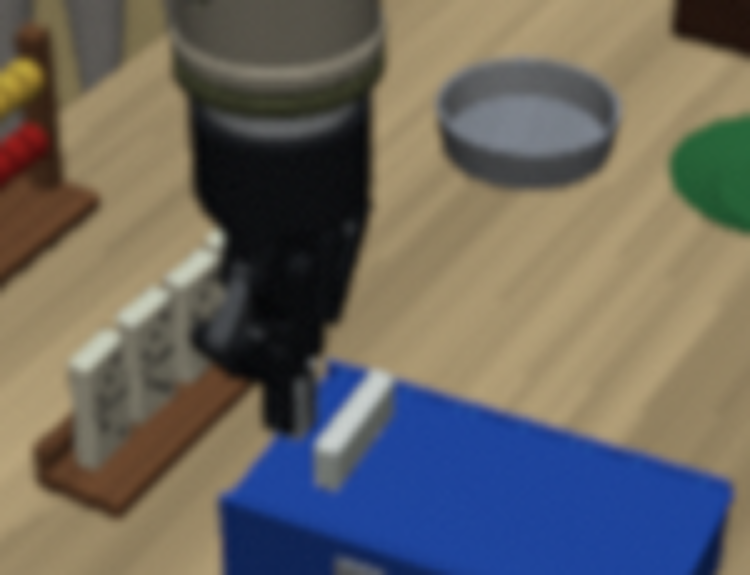

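The shut fingers are behind the rib (tips at (288,420), rib at (355,430)) and clear of the dominoes. Pushing.

Call:
jog_arm --pt "-0.006 0.002 0 0 0 0 -1" --pt "-0.012 0.004 0 0 0 0 -1" --pt "-0.02 0.004 0 0 0 0 -1" --pt "-0.03 0.004 0 0 0 0 -1" --pt "-0.04 0.004 0 0 0 0 -1"

```text
clock: 10.82
position: [0.6224, 0.0272, 0.09]
ee_rot: [0.999, 0.042, 0.002, 0.0]
ft_force: [2.1, 0.2, 1.0]
grip_width: -0.001
grasp_force: 1.0
```

Call:
jog_arm --pt "-0.01 0 0 0 0 0 -1" --pt "-0.02 0 0 0 0 0 -1" --pt "-0.03 0 0 0 0 0 -1" --pt "-0.04 0 0 0 0 0 -1" --pt "-0.05 0 0 0 0 0 -1"

```text
clock: 11.23
position: [0.5725, 0.0228, 0.0899]
ee_rot: [0.999, 0.042, 0.002, 0.0]
ft_force: [2.3, -0.8, 1.4]
grip_width: 0.002
grasp_force: 1.0
```

Call:
jog_arm --pt "-0.009 0 0 0 0 0 -1" --pt "-0.016 0 0 0 0 0 -1" --pt "-0.022 0 0 0 0 0 -1" --pt "-0.027 0 0 0 0 0 -1" --pt "-0.03 0 0 0 0 0 -1"

```text
clock: 11.65
position: [0.5419, 0.0207, 0.0882]
ee_rot: [0.999, 0.042, 0.0, 0.0]
ft_force: [0.8, -0.5, 1.3]
grip_width: 0.004
grasp_force: 0.8
```

Call:
jog_arm --pt "-0.003 0 0 0 0 0 -1" --pt "-0.006 0 0 0 0 0 -1" --pt "-0.008 0 0 0 0 0 -1" --pt "-0.009 0 0 0 0 0 -1"

```text
clock: 11.98
position: [0.5331, 0.0199, 0.0878]
ee_rot: [0.999, 0.042, -0.0, -0.0]
ft_force: [1.7, -0.5, 0.3]
grip_width: 0.001
grasp_force: 0.8
```

Call:
jog_arm --pt "-0.0015 0 0 0 0 0 -1" --pt "-0.003 0 0 0 0 0 -1" --pt "-0.003 0 0 0 0 0 -1"

```text
clock: 12.23
position: [0.5316, 0.0198, 0.0881]
ee_rot: [0.999, 0.042, 0.002, -0.0]
ft_force: [8.8, 0.1, -4.5]
grip_width: -0.003
grasp_force: 4.3
```

Call:
jog_arm --pt "-0.001 0 0 0 0 0 -1" --pt "-0.001 0 0 0 0 0 -1" --pt "-0.001 0 0 0 0 0 -1"

```text
clock: 12.48
position: [0.5315, 0.0199, 0.0882]
ee_rot: [0.999, 0.042, 0.002, -0.0]
ft_force: [12.6, 0.9, -8.2]
grip_width: 0.002
grasp_force: 6.3
```

The lid is against its stop. Backing off, then rising clear and checking.

Call:
jog_arm --pt "0.005 0 0 0 0 0 -1" --pt "0.012 0 0 0 0 0 -1" --pt "0.015 0 -0.02 0 0 0 -1" --pt "0.015 0 -0.05 0 0 0 -1" --pt "0.015 0 -0.08 0 0 0 -1"

```text
clock: 12.9
position: [0.5436, 0.0211, 0.1679]
ee_rot: [0.999, 0.043, -0.002, -0.0]
ft_force: [1.1, -0.7, 0.5]
grip_width: -0.001
grasp_force: 0.0
```

Call:
jog_arm --pt "0 0.035 -0.03 0 0 0 -1" --pt "0 0.075 -0.06 0 0 0 -1" --pt "0 0.11 -0.08 0 0 0 -1" --pt "0 0.14 -0.08 0 0 0 -1" --pt "0 0.14 -0.08 0 0 0 -1"

```text
clock: 13.32
position: [0.5563, -0.1281, 0.2495]
ee_rot: [0.999, 0.037, 0.001, 0.002]
ft_force: [-0.2, -1.7, -0.2]
grip_width: 0.003
grasp_force: 0.0
```

Run:
```python
from h import *
from workcell import get_obs, optics
c=optics.camera("side"); cv2.imwrite("pics/s8.png",cv2.resize(c["color"][:,:,::-1],(800,600),interpolation=cv2.INTER_CUBIC))
b=np.array([.567,.023]); e=np.array([np.cos(.085),np.sin(.085)])
print("rib px expected",proj(c,[*(b-.055*e),.077])*1.5625, get_obs()["position"],get_obs()["ft_force"])
```

```text
rib px expected [[468.08831983 338.73537268]] [ 0.55599237 -0.12377505  0.24814542] [ 0.1407479   0.77012356 -0.41863053]
```

View pics/s8.png

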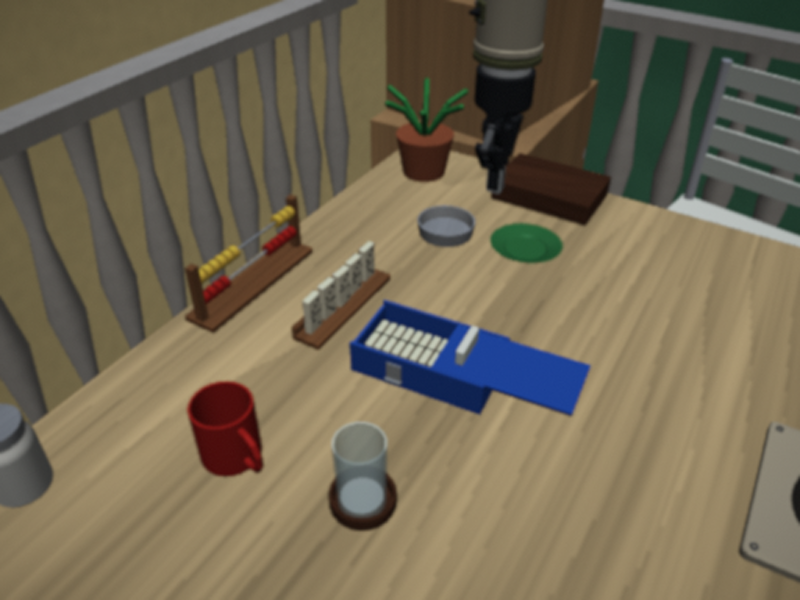

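The lid is fully open: the rib is at (467,344) against an expected (468,339). The glass stands upright in the ring at (361,475), and everything else is where it was.

```bash
python3 -c "
from workcell import workorder
print(workorder.hand_in())"
```

```text
the job is handed in; nothing more can be done
None
```

The tumbler is standing upright and released in the drinks ring, the box lid is slid open to its stop, nothing else was touched, and the job was handed in at about 13 s on the robot's clock.

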